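# Clamp a glued phone evenly in the bonding jig

### The job

Clamp the freshly glued phone evenly in its bonding jig. First turn each of the four knobs clockwise only until you feel it bite, so that all four are just snug and none is tightened yet; then go round again crosswise, always the diagonally opposite knob next, and tighten each by about another eighth of a turn so that all are firm and the frame sits level. Do not over-tighten any knob, let go of them at the end, and leave the screwdriver, tray and jar where they are.

Things in the scene. Friction and masses are not known exactly. Their poses are not given: they have to be found in the camera images.
- knob_a: knurled round steel hand knob at the jig's -x +y corner, diagonally opposite knob_c. Head: an upright cylinder 30 mm across, 2 to 22 mm above the origin, which lies on its upright turning axis; z is up. Grip it at any yaw. All four knobs are alike; the notes at b, c and d hold for each.
- knob_b: knurled round steel hand knob at its -x -y corner, diagonally opposite knob_d. Turned clockwise seen from above, a knob screws down 8 mm a turn and stays where it is left. Under it a 5 mm rubber washer, 28 mm across, comes to bear on the frame; the washers are unequally worn, so heights do not tell when.
- knob_c: knurled round steel hand knob at its +x -y corner, diagonally opposite knob_a. At the start it runs free, resisting with about 0.05 N m; after 5 to 65 degrees of turning it bites, and then the resistance grows by about 0.15 N m per radian.
- knob_d: knurled round steel hand knob at its +x +y corner, diagonally opposite knob_b. About 0.08 to 0.12 N m is snug, 0.2 to 0.3 firm (an eighth of a turn past snug); 0.5 (nearly half a turn past the bite) is too much. Read it during or just after a small turn: after a long fast one it reads low.
- jig: phone bonding jig fixed on the blue work mat: an aluminium base plate 164 mm (its x) by 180 mm (its y), origin at the centre of its underside, on the mat, z up. The axes of the four knobs stand on it in a square of 112 mm side, at x = -56 or +56 mm and y = -56 or +56 mm from its centre
- press_frame: steel press frame of the jig, 150 by 150 by 10 mm with a window, lying on the glued phone, which lies on a rubber cushion; origin at the centre of its underside, 31 mm above the jig's origin; its top is 10 mm higher. It gives by fractions of a millimetre and tips a little towards a knob that is tightened alone
- screwdriver_grip (a point): middle of the handle of a small black screwdriver, 150 mm long, lying beside the jig: not part of the job
- parts_tray_mid (a point): centre of an open orange parts tray, 130 by 170 by 22 mm, beside the jig: not part of the job
- flux_jar_mid (a point): centre of a small closed jar, 44 mm across and 45 mm high, beside the jig: not part of the job

How it is judged:
By the outcome, as a careful person would: the job done as asked, in the order asked, and still so for the second after the job is handed in, with the robot touching nothing.
It also fails if it takes over 72 s, if anything falls off the work surface, if the arm or the gripper's body presses on something with over 40 N, if the wrist force passes 120 N, or if a joint passes its speed limit or range.

### The arm

A 6-joint arm with a two-finger parallel gripper is mounted at the origin on the work surface. World frame = base frame: x ahead of the robot, y to its left, z up, the work surface at z = 0. Lengths are in m, angles in rad, forces in N, time in s.
With the tool pointing down it reaches from about 0.375 to 0.975 m from the base axis. Payload 3.8 kg.
Tool frame: the origin (TCP) lies between the finger pads; the fingertips stand 22 mm ahead of it and the grasp point (between the pads) lies 3 mm ahead of it (bot.finger_overhang is the distance from the TCP to the fingertips, in m); x points along the fingers, y is the direction in which the jaws open and shut, and the axes are right-handed (so a half turn about x gives the same grasp; the last joint's range is limited). The gripper opens to 85 mm and grips with 20 to 120 N. Pads are 22 mm wide; open, the fingers measure 114 mm over their backs; the gripper's body (76 mm by 85 mm) begins 54 mm behind the grasp point. The pads swing forward as they close: fully open they stand 13 mm farther back than shut.
Start: joints at [-1.35, 0.264, 1.604, -0, 1.274, -0.037], TCP at [0.172, -0.653, 0.253] pointing down, gripper open.
Joint ranges: [-2.63, 2.63], [-0.94, 2.18], [0.31, 2.57], [-1.31, 4.45], [0, 2.66], [-2.55, 2.55]. Speed limits (rad/s): [2.57, 2.57, 3.14, 3.14, 3.14, 3.14].

### API

Orientations are given as a rotation vector (axis times angle).
In Python, from workcell import bot gives the robot as it stands. The module is installed in compiled form; this text tells all that it offers.
- The arm moves only by the tool arm_command, never from a script. Its argument "series" is a list that holds one entry, the list of rows, each a list of 7 numbers: the turn, a rotation vector about the tool's x, y, z in rad, then the shift along the tool's x, y, z in cm, then the opening, from 0 (shut) to 1 (fully open). In form: [[[rx, ry, rz, x, y, z, grip], ...]]. A call has 1 to 10 rows; each row shifts and turns the pose as measured when the row begins, along the tool's axes as they then stand; what a row does not reach is not made up. A row lasts 1/10 s, in which the tool goes at most 50 mm and 8.59 degrees, less where a joint would pass 70% of its speed; a pose out of reach is approached as far as the arm can. A call is refused whole if a number of a shift passes 5 or a number of a turn 0.15, either way. A call with a gripper value outside its range is refused whole. The fingers move at their own pace and stop on an object; "newtons" is the grip in N (left out, the last holds). Time passes only in rows, so rows that do not move let the fingers close. It gives the time, the measured TCP pose, the force and the opening at its end, in the units of the state.
- bot.read_state(): the state, without advancing time (a new reading comes with each control period).
- bot.read_camera(name): name is "scene" or "top" or "wrist"; returns (picture, depth): 384x512x3 uint8, blue, green, red; 384x512 float32, m along the optical axis (not along the pixel's ray), 0 where there is no reading.
- bot.camera_info(name): a dict with "K" (3x3 intrinsics, pixels), "extrinsics" (4x4, takes a point from camera to world coordinates). Camera axes: x right, y down, z forward; pixel columns grow to the right and rows downward; lengths in m; the calibration is good to about 2 mm. A picture is of the moment at which its call begins: read the wrist's pose just before it. camera_info takes no time and is no camera call; for the wrist camera it gives the pose at the moment of the call.
- bot.finish_job(): hands the job in, once; it reports no verdict.
The state is a dict: "time": time; "q": joint angles; "joint_vel": joint speeds; "joint_torque": joint torques, N m; "tool_pos": TCP position; "tcp_rot": TCP orientation; "wrist_force": force on the tool from outside, world axes, zero at the start; "torque": the same for the moment, N m; "width": opening from 0.0 (shut) to 1.0 (fully open).
Only numpy, scipy, OpenCV 4.12 (cv2) and the standard library are available. Lean on these libraries where they do the work, as an engineer would, in place of code of your own. Each camera call takes 0.05 s, during which the arm holds its last target.

## Working session

There is one attempt and no reset: what is moved stays moved. The work goes in short steps, Python scripts to look and compute and a tool call to move; the robot and the scene stay as the last step left them, time stands still between calls to the robot, and variables do not carry over. Pictures are saved under pics/ and viewed, and the job is handed in when it is done.

Besides the shell and the picture viewer there is one more tool, called after "Call:" as a command line: name --argument value ..., lists and objects as JSON in quotes. arm_command: Moves the arm, as the interface text tells. Its arguments: {"type":"object","properties":{"series":{"type":"array"},"newtons":{"type":"number"}},"required":["series"]}

```bash
mkdir -p pics; ls
python3 - <<'E'
from workcell import bot
import cv2
s=bot.read_state();print(s)
for n in("top","scene"):
    p,d=bot.read_camera(n);cv2.imwrite(f"pics/{n}0.png",p)
    print(n,bot.camera_info(n))
E
```

```text
pics
{'time': 0.0, 'q': array([-1.34988981e+00,  2.64756121e-01,  1.60537796e+00, -2.37742251e-06,
        1.27369298e+00, -3.68952014e-02]), 'joint_vel': array([-0.00033951,  0.00185666, -0.00183843,  0.00115324, -0.00105   ,
        0.00033843]), 'joint_torque': array([ 1.55749316e-03, -5.15105295e+01, -3.67315400e+01, -6.16745865e-05,
        1.28208796e-02, -3.13391659e-06]), 'tool_pos': array([ 0.17194619, -0.65202759,  0.25195783]), 'tcp_rot': array([ 2.08472738,  0.27258908, -2.08516374]), 'wrist_force': array([-0.54210774,  1.29378766,  0.63582265]), 'torque': array([-0.06461081, -0.04214958, -0.03601804]), 'width': 1.0025596756819046}
top {'K': array([[386.64752521,   0.        , 261.7310528 ],
       [  0.        , 386.64752521, 189.56799595],
       [  0.        ,   0.        ,   1.        ]]), 'extrinsics': array([[-0.2144263 , -0.95419486,  0.20864689,  0.44395941],
       [-0.97673895,  0.20981472, -0.04425847,  0.03516191],
       [-0.00154598, -0.21328372, -0.97698908,  0.82921119],
       [ 0.        ,  0.        ,  0.        ,  1.        ]])}
scene {'K': array([[393.45788753,   0.        , 255.24524584],
       [  0.        , 393.45788753, 192.84086269],
       [  0.        ,   0.        ,   1.        ]]), 'extrinsics': array([[ 0.8880949 ,  0.28857356, -0.3577887 ,  0.91434711],
       [ 0.45937124, -0.58478645,  0.66858273, -0.53805991],
       [-0.01629469, -0.75812275, -0.65190826,  0.62804076],
       [ 0.        ,  0.        ,  0.        ,  1.        ]])}
```

View pics/top0.png

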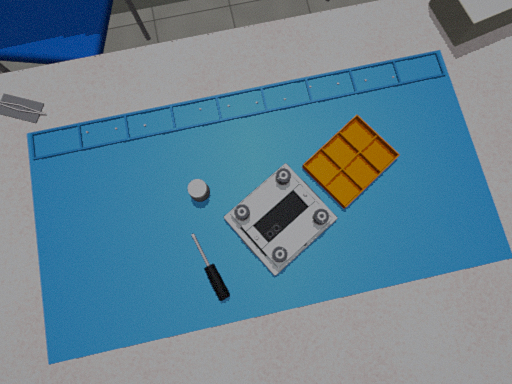

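View pics/scene0.png

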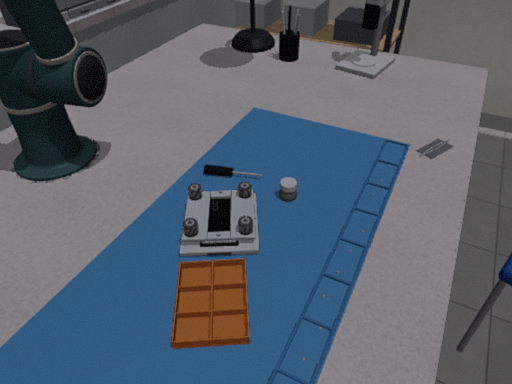

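```bash
cat > h.py <<'E'
import numpy as np, cv2
from workcell import bot
def w(ci,u,v,d):
    K=ci["K"];T=ci["extrinsics"]
    p=np.array([(u-K[0,2])/K[0,0]*d,(v-K[1,2])/K[1,1]*d,d]);return T[:3,:3]@p+T[:3,3]
def cloud(ci,D):
    K=ci["K"];T=ci["extrinsics"];v,u=np.mgrid[:D.shape[0],:D.shape[1]]
    P=np.stack([(u-K[0,2])/K[0,0]*D,(v-K[1,2])/K[1,1]*D,D],-1);return P@T[:3,:3].T+T[:3,3]
E
python3 - <<'E'
from h import *
for n,pts in (("top",[(242,213),(284,176),(321,217),(280,255)]),("scene",[(195,191),(245,189),(246,225),(190,227)])):
    p,d=bot.read_camera(n);ci=bot.camera_info(n);P=cloud(ci,d)
    us=[x[0] for x in pts];vs=[x[1] for x in pts]
    a,b,c,e=min(vs)-30,max(vs)+30,min(us)-30,max(us)+30
    cv2.imwrite(f"pics/{n}z.png",cv2.resize(p[a:b,c:e],None,fx=4,fy=4,interpolation=cv2.INTER_CUBIC)); print(n,"crop",c,a)
    for u,v in pts:
        q=P[v-13:v+14,u-13:u+14].reshape(-1,3)
        m=(q[:,2]>0.055)&(q[:,2]<.12)
        zt=np.percentile(q[m,2],90); t=q[m&(q[:,2]>zt-.004)]
        print(n,u,v,P[v,u].round(4),"top z",zt.round(4),m.sum(),"mean",t.mean(0).round(4),"mid",((t.max(0)+t.min(0))/2).round(4),np.ptp(t,axis=0).round(3))
print(P[300:305,150].round(3)[:1], "mat")
E
```

```text
top crop 212 146
top 242 213 [0.5682 0.0492 0.0692] top z 0.0721 199 mean [0.5721 0.0501 0.0707] mid [0.5723 0.0499 0.0712] [0.029 0.029 0.006]
top 284 176 [ 0.6237 -0.0492  0.0708] top z 0.0718 195 mean [ 0.6268 -0.0476  0.0703] mid [ 0.6271 -0.0477  0.0711] [0.029 0.029 0.006]
top 321 217 [ 0.5267 -0.1019  0.0698] top z 0.072 197 mean [ 0.5294 -0.1024  0.0704] mid [ 0.5296 -0.1024  0.0712] [0.028 0.03  0.006]
top 280 255 [ 0.4717 -0.0059  0.0709] top z 0.0721 195 mean [ 0.4744 -0.0049  0.0707] mid [ 0.4743 -0.0047  0.0716] [0.029 0.028 0.007]
scene crop 160 159
scene 195 191 [ 0.4857 -0.0178  0.0689] top z 0.0705 156 mean [ 0.4768 -0.0074  0.0691] mid [ 0.4763 -0.0053  0.0689] [0.028 0.03  0.005]
scene 245 189 [0.5811 0.0371 0.0687] top z 0.0704 151 mean [0.5748 0.0476 0.0691] mid [0.5736 0.0496 0.0692] [0.03  0.032 0.005]
scene 246 225 [ 0.6356 -0.0591  0.0679] top z 0.0704 193 mean [ 0.6289 -0.0499  0.0694] mid [ 0.6286 -0.0493  0.0696] [0.03  0.029 0.005]
scene 190 227 [ 0.5395 -0.1151  0.0697] top z 0.0706 193 mean [ 0.5319 -0.1048  0.0694] mid [ 0.5307 -0.1042  0.0695] [0.03  0.028 0.006]
[[ 0.535 -0.254  0.001]] mat
```

View pics/topz.png

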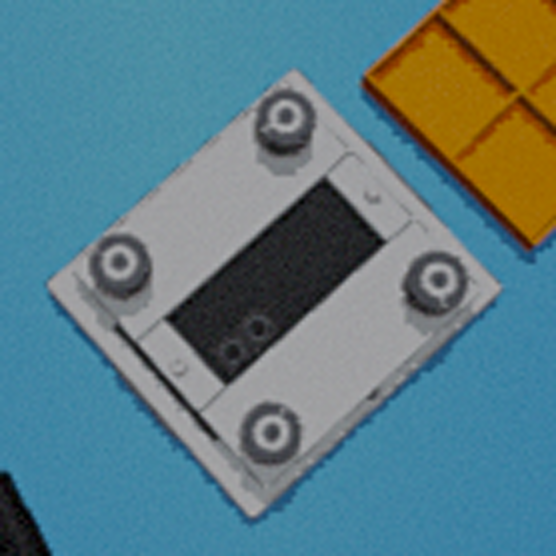

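Run:
```python
import numpy as np
t=np.array([[.5721,.0500],[.6269,-.0477],[.5295,-.1024],[.4744,-.0048]]);s=np.array([[.5742,.0486],[.6287,-.0496],[.5313,-.1045],[.4766,-.0063]])
m=(t+s)/2;c=m.mean(0);print(c)
e=np.roll(m,-1,0)-m;print(np.linalg.norm(e,axis=1),np.degrees(np.arctan2(e[:,1],e[:,0])))
r=m-c;print(np.degrees(np.arctan2(r[:,1],r[:,0])),np.linalg.norm(r,axis=1))
a=np.mean([np.degrees(np.arctan2(r[k,1],r[k,0]))+90*k for k in range(4)])
for k in range(4):
  q=np.radians(a-90*k);print(c+.0792*np.array([np.cos(q),np.sin(q)]))
```

```text
[ 0.5517125 -0.0270875]
[0.11216428 0.11175777 0.11224268 0.1120002 ] [ -60.84120383 -150.63666098  119.2826754    29.3229199 ]
[  74.32367789  -15.82224357 -105.59422741  164.21981424] [0.07933862 0.07908381 0.07928086 0.07919728]
[ 0.47547414 -0.00563167]
[0.57316833 0.04915086]
[ 0.62795086 -0.04854333]
[ 0.53025667 -0.10332586]
```

```bash
cat >> h.py <<'E'
from scipy.spatial.transform import Rotation as R
KN={1:(.5732,.0492),2:(.6280,-.0485),3:(.5303,-.1033),4:(.4755,-.0056)}
def plan(k,z):
    s=bot.read_state();r=R.from_rotvec(s["tcp_rot"])
    d=np.array([*KN[k],z])-s["tool_pos"]
    print("t %.2f"%s["time"],"pos",s["tool_pos"].round(4),"q6 %.3f"%s["q"][5],"open %.2f"%s["width"],"F",s["wrist_force"].round(2),"M",s["torque"].round(3))
    print("x-axis",r.apply([1,0,0]).round(4),"y-axis",r.apply([0,1,0]).round(3),"shift cm (tool)",(r.inv().apply(d)*100).round(2))
    # tilt fix: rot making tool x point down, in tool axes
    a=r.apply([1,0,0]);v=np.cross(a,[0,0,-1]);print("tilt fix tool rv",r.inv().apply(v).round(4))
E
python3 -c "
from h import *
plan(3,.13)"
```

```text
t 0.20 pos [ 0.172  -0.6523  0.2524] q6 -0.037 open 1.00 F [ 0.1  -0.27  0.64] M [0.017 0.007 0.051]
x-axis [-3.0e-04  1.4e-03 -1.0e+00] y-axis [ 0.255 -0.967 -0.001] shift cm (tool) [ 12.31 -43.93 -48.64]
tilt fix tool rv [-0.     -0.0001  0.0014]
```

Call:
arm_command --series '[[[0,0,0,0.6,-3.2,-3.5,1],[0,0,0,0.9,-3.2,-3.5,0.6],[0,0,0,0.9,-3.2,-3.5,0.6],[0,0,0,0.9,-3.2,-3.5,0.6],[0,0,0,0.9,-3.2,-3.5,0.6],[0,0,0,0.9,-3.2,-3.5,0.6],[0,0,0,0.9,-3.2,-3.5,0.6],[0,0,0,0.9,-3.2,-3.5,0.6],[0,0,0,0.9,-3.2,-3.5,0.6],[0,0,0,0.9,-3.2,-3.5,0.6]]]' --newtons 60

```text
time: 1.2
tool_pos: [0.4344, -0.2469, 0.1616]
tcp_rot: [2.091, 0.253, -2.087]
wrist_force: [0.2, -1.1, -0.0]
width: 0.599
```

```bash
python3 -c "
from h import *
plan(3,.13);print(bot.read_state()['joint_torque'][5])"
```

```text
t 1.20 pos [ 0.4344 -0.2469  0.1616] q6 0.762 open 0.60 F [ 0.24 -1.12 -0.04] M [ 0.018 -0.009 -0.017]
x-axis [ 0.0022 -0.0045 -1.    ] y-axis [ 0.243 -0.97   0.005] shift cm (tool) [  3.12 -11.62 -12.79]
tilt fix tool rv [-0.     -0.0011 -0.0049]
-1.0447347164154053
```

Call:
arm_command --series '[[[0,0,0,0.8,-3.0,-3.3,0.6],[0,0,0,0.8,-3.0,-3.3,0.6],[0,0,0,0.8,-2.8,-3.1,0.6],[0,0,0,0.7,-2.8,-3.1,0.6],[-0.14,0,0,0,0,0,0.6],[-0.14,0,0,0,0,0,0.6],[-0.14,0,0,0,0,0,0.6],[-0.14,0,0,0,0,0,0.6],[-0.14,0,0,0,0,0,0.6],[-0.14,0,0,0,0,0,0.6]]]'

```text
time: 2.2
tool_pos: [0.535, -0.0879, 0.1265]
tcp_rot: [1.525, 0.964, -1.527]
wrist_force: [-0.4, 0.7, -0.0]
width: 0.6
```

```bash
python3 -c "
from h import *
plan(3,.071);p,d=bot.read_camera('wrist');ci=bot.camera_info('wrist');cv2.imwrite('pics/w1.png',p)
P=cloud(ci,d);m=(P[...,2]>.062)&(P[...,2]<.08)
n,l,s,c=cv2.connectedComponentsWithStats(m.astype('uint8'))
for i in range(1,n):
  if s[i,4]>150:
    q=P[l==i];print(s[i],q.mean(0).round(4),((q.max(0)+q.min(0))/2).round(4),np.ptp(q,axis=0).round(3))
print(bot.read_state()['joint_torque'][5])"
```

```text
t 2.20 pos [ 0.535  -0.0879  0.1265] q6 0.236 open 0.60 F [-0.43  0.68 -0.01] M [ 0.047 -0.006 -0.049]
x-axis [ 5.0e-04 -2.8e-03 -1.0e+00] y-axis [ 0.904 -0.427  0.002] shift cm (tool) [5.55 0.23 1.58]
tilt fix tool rv [ 0.      0.0023 -0.0017]
[ 355   50   67   65 3289] [ 0.6257 -0.0465  0.0701] [ 0.627  -0.0471  0.0676] [0.031 0.031 0.011]
[  53  106   67   61 3021] [ 0.4761 -0.0056  0.0699] [ 0.4748 -0.0055  0.0676] [0.031 0.031 0.011]
[ 232  222   55   54 2254] [ 0.5305 -0.1008  0.0699] [ 0.5298 -0.102   0.0674] [0.031 0.03  0.011]
-0.08447321131825447
```

View pics/w1.png

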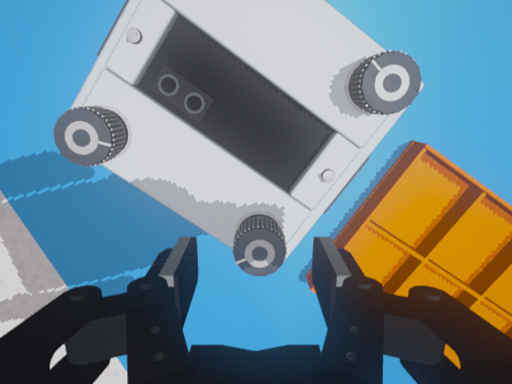

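```bash
sed -i 's/^KN=.*/KN={1:(.5727,.0499),2:(.6275,-.0478),3:(.5300,-.1024),4:(.4752,-.0052)}/' h.py; python3 -c "
from h import *
plan(3,.071)"
```

```text
t 2.25 pos [ 0.535  -0.0879  0.1265] q6 0.231 open 0.60 F [-0.13 -0.26  0.13] M [-0.017 -0.014  0.01 ]
x-axis [ 4.0e-04 -2.8e-03 -1.0e+00] y-axis [ 0.906 -0.423  0.002] shift cm (tool) [5.55 0.15 1.51]
tilt fix tool rv [-0.      0.0023 -0.0016]
```

Call:
arm_command --series '[[[0,0,0,0,0.1,1.5,0.6],[0,0,0,0.5,0,0,0.6],[0,0,0,2.0,0,0,0.6],[0,0,0,1.5,0,0,0.6]]]'

```text
time: 2.65
tool_pos: [0.5319, -0.1022, 0.0876]
tcp_rot: [1.532, 0.957, -1.525]
wrist_force: [-0.1, -0.5, -0.1]
width: 0.601
```

```bash
python3 -c "
from h import *
plan(3,.071)"
```

```text
t 2.65 pos [ 0.5319 -0.1022  0.0876] q6 0.213 open 0.60 F [-0.1  -0.52 -0.05] M [ 0.    -0.034  0.046]
x-axis [ 0.0066 -0.0034 -1.    ] y-axis [ 0.902 -0.432  0.007] shift cm (tool) [ 1.66 -0.18  0.11]
tilt fix tool rv [-0.      0.0002 -0.0074]
```

Call:
arm_command --series '[[[0,0,-0.007,0.8,-0.15,0.1,0.6],[0,0,0,0.7,0,0,0.6],[0,0,0,0,0,0,0.6]]]'

```text
time: 2.95
tool_pos: [0.5283, -0.1012, 0.069]
tcp_rot: [1.531, 0.966, -1.537]
wrist_force: [0.1, -0.8, -0.4]
width: 0.596
```

```bash
python3 -c "
from h import *
plan(3,.071);print(bot.read_state()['joint_torque'][5])"
```

```text
t 2.95 pos [ 0.5283 -0.1012  0.069 ] q6 0.214 open 0.60 F [ 0.09 -0.79 -0.44] M [-0.031 -0.03  -0.026]
x-axis [-0.0049  0.0016 -1.    ] y-axis [ 0.9   -0.435 -0.005] shift cm (tool) [-0.2   0.21  0.03]
tilt fix tool rv [-0.      0.0007  0.0051]
-0.0007263890438480303
```

Call:
arm_command --series '[[[0,0,0.005,-0.2,0.2,0,0.6],[0,0,0,0,0,0,0.6]]]'

```text
time: 3.15
tool_pos: [0.5308, -0.1021, 0.0716]
tcp_rot: [1.533, 0.96, -1.533]
wrist_force: [-0.3, 1.3, -0.2]
width: 0.601
```

```bash
python3 -c "
from h import *
plan(3,.071);print(bot.read_state()['joint_torque'][5])"
```

```text
t 3.15 pos [ 0.5308 -0.1021  0.0716] q6 0.216 open 0.60 F [-0.33  1.28 -0.22] M [-0.045  0.017 -0.015]
x-axis [ 6.e-04 -8.e-04 -1.e+00] y-axis [ 0.9   -0.436  0.001] shift cm (tool) [ 0.06 -0.06  0.06]
tilt fix tool rv [ 0.      0.0005 -0.0009]
0.00462574273115024
```

Good; close on it.

Call:
arm_command --series '[[[0,0,0,0,0,0,0.2],[0,0,0,0,0,0,0.2],[0,0,0,0,0,0,0],[0,0,0,0,0,0,0]]]' --newtons 60

```text
time: 3.55
tool_pos: [0.5313, -0.1021, 0.073]
tcp_rot: [1.534, 0.958, -1.532]
wrist_force: [0.2, -0.6, -0.3]
width: 0.327
```

```bash
cat >> h.py <<'E'
def rd(n=0):
    A=[]
    for i in range(n+1):
        if i: bot.read_camera("top")
        s=bot.read_state();A.append([*s["wrist_force"],*s["torque"],s["joint_torque"][5]])
    A=np.array(A);s=bot.read_state();r=R.from_rotvec(s["tcp_rot"]);y=r.apply([0,1,0])
    print("t %.2f"%s["time"],"pos",s["tool_pos"].round(4),"q6 %.4f"%s["q"][5],"yaw(cw+) %.2f"%-np.degrees(np.arctan2(y[1],y[0])),"open %.3f"%s["width"],"tilt",r.inv().apply(np.cross(r.apply([1,0,0]),[0,0,-1])).round(4)[1:])
    print("F",A[:,:3].mean(0).round(2),"M",A[:,3:6].mean(0).round(3),"jt6",A[:,6].round(4))
E
python3 -c "
from h import *
plan(3,.071);rd(4)"
```

```text
t 3.55 pos [ 0.5313 -0.1021  0.073 ] q6 0.216 open 0.33 F [ 0.17 -0.56 -0.3 ] M [-0.052 -0.067 -0.034]
x-axis [ 0.0024 -0.0011 -1.    ] y-axis [ 0.9   -0.436  0.003] shift cm (tool) [ 0.2  -0.11  0.08]
tilt fix tool rv [ 0.     -0.     -0.0026]
t 3.75 pos [ 0.5313 -0.1021  0.073 ] q6 0.2163 yaw(cw+) 25.86 open 0.328 tilt [ 0.     -0.0023]
F [ 0.06 -0.23 -0.95] M [-0.022 -0.069  0.003] jt6 [0.0063 0.0066 0.0066 0.0063 0.006 ]
```

Call:
arm_command --series '[[[0.08,0,0,0,0,0,0],[0.08,0,0,0,0,0,0]]]'

```text
time: 3.95
tool_pos: [0.5315, -0.1023, 0.0728]
tcp_rot: [1.647, 0.849, -1.644]
wrist_force: [0.6, -0.5, -1.8]
width: 0.326
```

```bash
python3 -c "
from h import *
rd(2)
p,d=bot.read_camera('wrist');cv2.imwrite('pics/w2.png',p)"
```

```text
t 4.05 pos [ 0.5315 -0.1022  0.0729] q6 0.3780 yaw(cw+) 35.13 open 0.329 tilt [-0.0004 -0.0029]
F [ 0.33 -0.89 -2.21] M [-0.028 -0.116 -0.011] jt6 [-0.8153  0.0162  0.489 ]
```

View pics/w2.png

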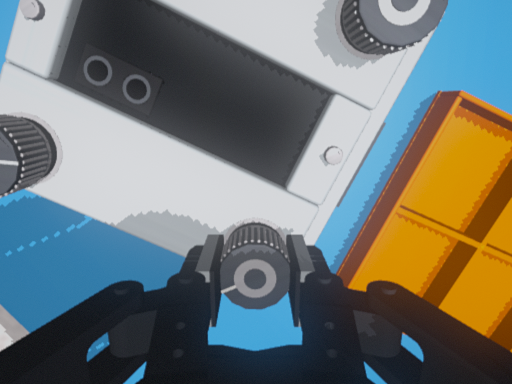

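```bash
python3 -c "
from h import *
rd(6)"
```

```text
t 4.40 pos [ 0.5315 -0.1022  0.0728] q6 0.3771 yaw(cw+) 35.08 open 0.327 tilt [-0.0004 -0.0028]
F [ 1.23 -0.36 -3.33] M [-0.082 -0.217 -0.027] jt6 [ 0.1315 -0.0121 -0.0471 -0.0442 -0.0338 -0.0236 -0.0151]
```

```bash
sed -i 's/"jt6",A\[:,6\].round(4))/"Mz",A[:,5].round(3),"jt6",A[:,6].round(3))/' h.py; python3 -c "
from h import *
rd(0)"
```

```text
t 4.40 pos [ 0.5315 -0.1022  0.0728] q6 0.3771 yaw(cw+) 35.08 open 0.327 tilt [-0.0004 -0.0028]
F [ 1.25 -0.06 -4.75] M [-0.088 -0.256 -0.042] Mz [-0.042] jt6 [-0.015]
```

Call:
arm_command --series '[[[0.03,0,0,0.005,0,0,0],[0.03,0,0,0.005,0,0,0],[0.03,0,0,0.005,0,0,0],[0.03,0,0,0.005,0,0,0],[0.03,0,0,0.005,0,0,0]]]'

```text
time: 4.9
tool_pos: [0.5317, -0.1024, 0.0727]
tcp_rot: [1.751, 0.737, -1.748]
wrist_force: [1.0, -1.3, -3.6]
width: 0.325
```

```bash
python3 -c "
from h import *
rd(6)"
```

```text
t 5.20 pos [ 0.5317 -0.1024  0.0727] q6 0.5341 yaw(cw+) 44.05 open 0.329 tilt [-0.0008 -0.0034]
F [ 1.09 -0.55 -3.09] M [-0.098 -0.207 -0.038] Mz [ 0.039  0.002 -0.039 -0.017 -0.067 -0.123 -0.063] jt6 [-0.251  0.046  0.157  0.019 -0.034 -0.05  -0.053]
```

Call:
arm_command --series '[[[0.03,0,0,0.01,0,0,0],[0.04,0,0,0.01,0,0,0],[0.04,0,0,0.01,0,0,0],[0.03,0,0,0.01,0,0,0],[0.02,0,0,0.01,0,0,0],[0.015,0,0,0.005,0,0,0],[0.01,0,0,0.005,0,0,0],[0.01,0,0,0.005,0,0,0],[0.01,0,0,0.005,0,0,0],[0.01,0,0,0,0,0,0]]]'

```text
time: 6.2
tool_pos: [0.532, -0.1027, 0.0724]
tcp_rot: [1.897, 0.555, -1.893]
wrist_force: [-0.1, -0.8, -3.4]
width: 0.329
```

```bash
python3 -c "
from h import *
rd(6)"
```

```text
t 6.50 pos [ 0.532  -0.1027  0.0725] q6 0.7633 yaw(cw+) 57.14 open 0.326 tilt [-0.0013 -0.0041]
F [ 0.61 -0.91 -3.15] M [-0.103 -0.181  0.062] Mz [0.138 0.085 0.017 0.017 0.095 0.024 0.061] jt6 [0.02  0.111 0.136 0.075 0.055 0.05  0.048]
```

Call:
arm_command --series '[[[0.03,0,0,0.01,0,0,0],[0.04,0,0,0.01,0,0,0],[0.04,0,0,0.01,0,0,0],[0.03,0,0,0.01,0,0,0],[0.015,0,0,0.01,0,0,0],[0.01,0,0,0.01,0,0,0],[0.01,0,0,0.01,0,0,0],[0.01,0,0,0,0,0,0]]]'

```text
time: 7.3
tool_pos: [0.5321, -0.1029, 0.0722]
tcp_rot: [2.013, 0.386, -2.007]
wrist_force: [1.4, -0.8, -2.2]
width: 0.323
```

```bash
python3 -c "
from h import *
rd(6)"
```

```text
t 7.60 pos [ 0.5321 -0.103   0.0723] q6 0.9537 yaw(cw+) 68.02 open 0.330 tilt [-0.0018 -0.0044]
F [ 0.64 -0.96 -1.85] M [-0.121 -0.12   0.134] Mz [0.196 0.169 0.153 0.083 0.094 0.098 0.144] jt6 [0.083 0.149 0.176 0.122 0.105 0.101 0.1  ]
```

Call:
arm_command --series '[[[0,0,0,0,0,0,0.6],[0,0,0,0,0,0,0.6],[0,0,0,-2.0,0,0,0.6],[0,0,0,-2.5,0,0,0.6],[-0.14,0,0,0,0,0,0.6],[-0.14,0,0,0,0,0,0.6],[-0.14,0,0,0,0,0,0.6],[-0.14,0,0,0,0,0,0.6],[-0.14,0,0,0,0,0,0.6],[0,0,0,0,0,0,0.6]]]'

```text
time: 8.6
tool_pos: [0.5321, -0.1015, 0.1216]
tcp_rot: [1.543, 0.951, -1.538]
wrist_force: [0.4, -0.7, -0.2]
width: 0.6
```

```bash
python3 -c "
from h import *
plan(1,.105);rd(0)"
```

```text
t 8.60 pos [ 0.5321 -0.1015  0.1216] q6 0.228 open 0.60 F [ 0.41 -0.68 -0.19] M [0.009 0.038 0.083]
x-axis [ 3.9e-03 -8.0e-04 -1.0e+00] y-axis [ 0.895 -0.446  0.004] shift cm (tool) [  1.66  -3.13 -15.36]
tilt fix tool rv [-0.     -0.001  -0.0039]
t 8.60 pos [ 0.5321 -0.1015  0.1216] q6 0.2278 yaw(cw+) 26.50 open 0.600 tilt [-0.001  -0.0039]
F [ 0.41 -0.68 -0.19] M [0.009 0.038 0.083] Mz [0.083] jt6 [-0.911]
```

Call:
arm_command --series '[[[0,0,0,0,-0.8,-4.0,0.6],[0,0,0,0,-0.8,-4.0,0.6],[0,0,0,0,-0.8,-4.0,0.6],[0,0,0,0,-0.5,-2.4,0.6],[0,0,0,0,-0.2,-1.0,0.6],[0,0,0,0,0,0,0.6],[0,0,0,0,0,0,0.6]]]'

```text
time: 9.3
tool_pos: [0.5761, 0.0532, 0.123]
tcp_rot: [1.562, 0.933, -1.554]
wrist_force: [-0.1, 0.2, 0.2]
width: 0.603
```

```bash
python3 -c "
from h import *
plan(1,.071)"
```

```text
t 9.30 pos [0.5761 0.0532 0.123 ] q6 0.539 open 0.60 F [-0.08  0.23  0.16] M [-0.007  0.008 -0.019]
x-axis [ 0.0058 -0.0013 -1.    ] y-axis [ 0.883 -0.469  0.006] shift cm (tool) [ 5.2  -0.17  0.46]
tilt fix tool rv [ 0.     -0.0015 -0.0058]
```

Call:
arm_command --series '[[[0,0,-0.006,0.5,-0.15,0.45,0.6],[0,0,0,1.5,0,0,0.6],[0,0,0,1.0,0,0,0.6],[0,0,0,0.3,0,0,0.6],[0,0,0,0,0,0,0.6]]]'

```text
time: 9.8
tool_pos: [0.5702, 0.0451, 0.0858]
tcp_rot: [1.562, 0.935, -1.567]
wrist_force: [-0.2, 0.2, 0.6]
width: 0.596
```

```bash
python3 -c "
from h import *
plan(1,.071);p,d=bot.read_camera('wrist');cv2.imwrite('pics/w3.png',p)
ci=bot.camera_info('wrist');P=cloud(ci,d);m=(P[...,2]>.062)&(P[...,2]<.075)&(np.hypot(P[...,0]-.5727,P[...,1]-.05)<.02)
q=P[m];print(q.mean(0).round(4),((q.max(0)+q.min(0))/2).round(4),np.ptp(q,axis=0).round(3))"
```

```text
t 9.80 pos [0.5702 0.0451 0.0858] q6 0.529 open 0.60 F [-0.19  0.17  0.59] M [0.009 0.009 0.01 ]
x-axis [-3.3e-03  7.0e-04 -1.0e+00] y-axis [ 0.88  -0.475 -0.003] shift cm (tool) [ 1.48 -0.   -0.54]
tilt fix tool rv [0.     0.001  0.0032]
[0.5731 0.0516 0.0702] [0.5723 0.0504 0.0675] [0.031 0.031 0.011]
```

View pics/w3.png

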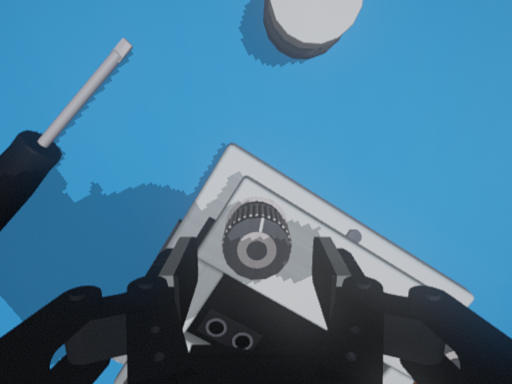

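Call:
arm_command --series '[[[0,0,0.003,0.6,0,-0.5,0.6],[0,0,0,0.6,0,0,0.6],[0,0,0,0.1,0,0,0.6],[0,0,0,0,0,0,0.6]]]'

```text
time: 10.25
tool_pos: [0.5736, 0.0502, 0.0724]
tcp_rot: [1.564, 0.932, -1.563]
wrist_force: [-0.4, -0.9, 0.0]
width: 0.597
```

```bash
python3 -c "
from h import *
plan(1,.071)"
```

```text
t 10.25 pos [0.5736 0.0502 0.0724] q6 0.540 open 0.60 F [-0.39 -0.91  0.01] M [ 0.066 -0.008  0.018]
x-axis [ 1.1e-03 -8.0e-04 -1.0e+00] y-axis [ 0.88  -0.475  0.001] shift cm (tool) [ 0.14 -0.07  0.07]
tilt fix tool rv [-0.      0.0002 -0.0013]
```

Call:
arm_command --series '[[[0,0,0,0.1,-0.07,0.05,0],[0,0,0,0,0,0,0],[0,0,0,0,0,0,0],[0.03,0,0,0,0,0,0],[0.03,0,0,0.01,0,0,0],[0.03,0,0,0.01,0,0,0],[0.02,0,0,0.01,0,0,0],[0.015,0,0,0.01,0,0,0],[0.01,0,0,0,0,0,0],[0.01,0,0,0,0,0,0]]]'

```text
time: 11.25
tool_pos: [0.5737, 0.0497, 0.0718]
tcp_rot: [1.668, 0.829, -1.663]
wrist_force: [0.4, -0.5, -1.2]
width: 0.331
```

```bash
python3 -c "
from h import *
rd(5)"
```

```text
t 11.50 pos [0.5736 0.0498 0.0717] q6 0.6897 yaw(cw+) 36.93 open 0.330 tilt [-0.0011 -0.0035]
F [ 0.47 -0.52 -1.16] M [-0.064 -0.051 -0.006] Mz [ 0.023  0.004 -0.038 -0.002  0.024 -0.047] jt6 [-0.048  0.048  0.077  0.018 -0.001 -0.006]
```

Call:
arm_command --series '[[[0.03,0,0,0.01,0,0,0],[0.04,0,0,0.01,0,0,0],[0.03,0,0,0.01,0,0,0],[0.02,0,0,0.01,0,0,0],[0.015,0,0,0.01,0,0,0],[0.01,0,0,0.01,0,0,0],[0.01,0,0,0.01,0,0,0],[0.01,0,0,0,0,0,0]]]'

```text
time: 12.3
tool_pos: [0.5737, 0.0496, 0.0715]
tcp_rot: [1.786, 0.698, -1.78]
wrist_force: [1.0, 0.6, -0.7]
width: 0.325
```

```bash
python3 -c "
from h import *
rd(4)"
```

```text
t 12.50 pos [0.5737 0.0496 0.0715] q6 0.8666 yaw(cw+) 47.06 open 0.333 tilt [-0.0017 -0.0036]
F [ 0.48 -0.4  -0.73] M [-0.09  -0.021  0.026] Mz [0.062 0.005 0.008 0.029 0.028] jt6 [-0.052  0.048  0.076  0.014 -0.007]
```

Call:
arm_command --series '[[[0.03,0,0,0.01,0,0,0],[0.04,0,0,0.01,0,0,0],[0.03,0,0,0.01,0,0,0],[0.02,0,0,0.01,0,0,0],[0.015,0,0,0.01,0,0,0],[0.01,0,0,0.01,0,0,0],[0.01,0,0,0,0,0,0],[0.01,0,0,0,0,0,0],[0.01,0,0,0,0,0,0],[0.01,0,0,0,0,0,0]]]'

```text
time: 13.5
tool_pos: [0.5739, 0.0495, 0.0713]
tcp_rot: [1.909, 0.541, -1.903]
wrist_force: [-0.9, -0.8, 0.4]
width: 0.328
```

```bash
python3 -c "
from h import *
rd(4);bot.read_camera('wrist');p,d=bot.read_camera('wrist');cv2.imwrite('pics/w4.png',p);rd()"
```

```text
t 13.70 pos [0.5738 0.0495 0.0713] q6 1.0591 yaw(cw+) 58.08 open 0.331 tilt [-0.0023 -0.0035]
F [ 0.29 -0.71 -0.11] M [-0.071  0.006  0.045] Mz [ 0.137  0.011 -0.01   0.015  0.07 ] jt6 [-0.041  0.058  0.085  0.023  0.003]
t 13.80 pos [0.5739 0.0495 0.0713] q6 1.0591 yaw(cw+) 58.08 open 0.330 tilt [-0.0024 -0.0035]
F [ 1.4  -0.24 -0.41] M [-0.062  0.035 -0.006] Mz [-0.006] jt6 [-0.004]
```

View pics/w4.png

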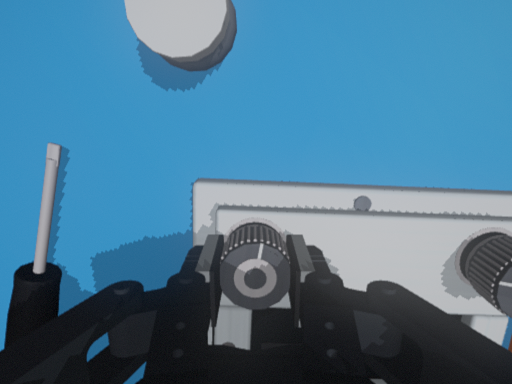

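Call:
arm_command --series '[[[0.03,0,0,0.01,0,0,0],[0.04,0,0,0.01,0,0,0],[0.03,0,0,0.01,0,0,0],[0.02,0,0,0.01,0,0,0],[0.015,0,0,0.01,0,0,0],[0,0,0,0,0,0,0],[0,0,0,0,0,0,0],[0.01,0,0,0,0,0,0],[0.01,0,0,0,0,0,0]]]'

```text
time: 14.7
tool_pos: [0.5739, 0.0494, 0.0711]
tcp_rot: [2.006, 0.4, -1.999]
wrist_force: [0.5, -1.1, 0.7]
width: 0.327
```

```bash
python3 -c "
from h import *
rd(5)"
```

```text
t 14.95 pos [0.574  0.0494 0.0712] q6 1.2189 yaw(cw+) 67.23 open 0.327 tilt [-0.0028 -0.0034]
F [ 0.11 -1.17  0.6 ] M [-0.09   0.033  0.068] Mz [0.064 0.109 0.117 0.018 0.056 0.046] jt6 [-0.009  0.082  0.111  0.055  0.037  0.032]
```

Call:
arm_command --series '[[[0.03,0,0,0.01,0,0,0],[0.04,0,0,0.01,0,0,0],[0.03,0,0,0.0,0,0,0],[0.015,0,0,0.0,0,0,0],[0,0,0,0,0,0,0],[0,0,0,0,0,0,0],[0.01,0,0,0,0,0,0],[0.01,0,0,0,0,0,0],[0.01,0,0,0,0,0,0]]]'

```text
time: 15.85
tool_pos: [0.574, 0.0492, 0.071]
tcp_rot: [2.092, 0.258, -2.084]
wrist_force: [0.3, -0.9, 0.6]
width: 0.328
```

```bash
python3 -c "
from h import *
rd(5)"
```

```text
t 16.10 pos [0.574  0.0492 0.071 ] q6 1.3676 yaw(cw+) 75.73 open 0.327 tilt [-0.0032 -0.0033]
F [-0.02 -1.1   0.46] M [-0.111  0.024  0.08 ] Mz [0.125 0.113 0.091 0.047 0.035 0.069] jt6 [0.034 0.112 0.14  0.083 0.064 0.059]
```

Call:
arm_command --series '[[[0,0,0,0,0,0,0.6],[0,0,0,0,0,0,0.6],[0,0,0,-2.0,0,0,0.6],[0,0,0,-2.5,0,0,0.6],[-0.14,0,0,0,0,0,0.6],[-0.14,0,0,0,0,0,0.6],[-0.14,0,0,0,0,0,0.6],[-0.14,0,0,0,0,0,0.6],[-0.14,0,0,0,0,0,0.6],[0,0,0,0,0,0,0.6]]]'

```text
time: 17.1
tool_pos: [0.5731, 0.0511, 0.1176]
tcp_rot: [1.636, 0.865, -1.631]
wrist_force: [0.1, 0.3, -0.1]
width: 0.599
```

```bash
python3 -c "
from h import *
plan(4,.105);plan(2,.105)"
```

```text
t 17.10 pos [0.5731 0.0511 0.1176] q6 0.641 open 0.60 F [ 0.07  0.25 -0.1 ] M [ 0.048 -0.031 -0.035]
x-axis [ 2.8e-03  6.0e-04 -1.0e+00] y-axis [ 0.827 -0.562  0.002] shift cm (tool) [ 1.23 -4.94 10.16]
tilt fix tool rv [ 0.     -0.0021 -0.002 ]
t 17.10 pos [0.5731 0.0511 0.1176] q6 0.641 open 0.60 F [ 0.07  0.25 -0.1 ] M [ 0.048 -0.031 -0.035]
x-axis [ 2.8e-03  6.0e-04 -1.0e+00] y-axis [ 0.827 -0.562  0.002] shift cm (tool) [ 1.27 10.05  5.13]
tilt fix tool rv [ 0.     -0.0021 -0.002 ]
```

Call:
arm_command --series '[[[-0.05,0,0,0,-1.7,3.5,0.6],[0,0,0,0,-1.7,3.5,0.6],[0,0,0,0,-0.9,2.0,0.6],[0,0,0,0,-0.3,0.6,0.6],[0,0,0,1.0,0,0,0.6],[0,0,0,0,0,0,0.6]]]'

```text
time: 17.7
tool_pos: [0.4822, -0.0053, 0.1067]
tcp_rot: [1.615, 0.888, -1.603]
wrist_force: [0.6, -0.3, 0.1]
width: 0.604
```

```bash
python3 -c "
from h import *
plan(4,.071)"
```

```text
t 17.70 pos [ 0.4822 -0.0053  0.1067] q6 0.495 open 0.60 F [ 0.63 -0.27  0.08] M [ 0.037  0.019 -0.049]
x-axis [ 0.0062  0.002  -1.    ] y-axis [ 0.846 -0.532  0.004] shift cm (tool) [ 3.56 -0.61  0.38]
tilt fix tool rv [-0.     -0.005  -0.0042]
```

Call:
arm_command --series '[[[0,-0.005,-0.004,0.2,-0.6,0.38,0.6],[0,0,0,1.3,0,0,0.6],[0,0,0,1.0,0,0,0.6],[0,0,0,0.4,0,0,0.6],[0,0,0,0,0,0,0.6]]]'

```text
time: 18.2
tool_pos: [0.477, -0.0037, 0.0744]
tcp_rot: [1.609, 0.89, -1.609]
wrist_force: [-0.9, -0.1, 1.2]
width: 0.601
```

```bash
python3 -c "
from h import *
plan(4,.071)"
```

```text
t 18.20 pos [ 0.477  -0.0037  0.0744] q6 0.501 open 0.60 F [-0.87 -0.08  1.24] M [ 0.011 -0.009  0.032]
x-axis [-2.e-04  3.e-04 -1.e+00] y-axis [ 0.847 -0.532 -0.   ] shift cm (tool) [ 0.34 -0.08  0.22]
tilt fix tool rv [ 0.     -0.0001  0.0004]
```

Settle, close, then a baseline test while surely free.

Call:
arm_command --series '[[[0,0,0,0.25,-0.08,0.2,0.6],[0,0,0,0.05,0,0,0.3],[0,0,0,0,0,0,0],[0,0,0,0,0,0,0],[0,0,0,0,0,0,0],[0.02,0,0,0,0,0,0],[0.02,0,0,0,0,0,0],[0.01,0,0,0,0,0,0],[0.01,0,0,0,0,0,0],[0.01,0,0,0,0,0,0]]]'

```text
time: 19.2
tool_pos: [0.4761, -0.0053, 0.0712]
tcp_rot: [1.662, 0.837, -1.659]
wrist_force: [0.9, -1.2, -2.6]
width: 0.333
```

```bash
python3 -c "
from h import *
rd(5)"
```

```text
t 19.45 pos [ 0.476  -0.0053  0.0712] q6 0.5725 yaw(cw+) 36.44 open 0.328 tilt [-0.0007 -0.0012]
F [ 1.09 -0.56 -2.31] M [-0.037 -0.125  0.002] Mz [-0.003  0.042 -0.007 -0.008  0.025 -0.034] jt6 [-0.049  0.051  0.079  0.016 -0.005 -0.011]
```

Call:
arm_command --series '[[[0.03,0,0,0.01,0,0,0],[0.04,0,0,0.01,0,0,0],[0.03,0,0,0.01,0,0,0],[0.015,0,0,0.01,0,0,0],[0.01,0,0,0.01,0,0,0],[0.01,0,0,0.01,0,0,0],[0.01,0,0,0,0,0,0]]]'

```text
time: 20.15
tool_pos: [0.4762, -0.0054, 0.071]
tcp_rot: [1.761, 0.728, -1.759]
wrist_force: [0.6, -0.6, -2.5]
width: 0.329
```

```bash
python3 -c "
from h import *
rd(5)"
```

```text
t 20.40 pos [ 0.4762 -0.0054  0.071 ] q6 0.7220 yaw(cw+) 45.00 open 0.326 tilt [-0.0008 -0.0012]
F [ 0.83 -0.27 -1.64] M [-0.036 -0.078  0.019] Mz [ 0.057  0.028  0.012 -0.029  0.018  0.028] jt6 [-0.05   0.049  0.079  0.021  0.003 -0.001]
```

Call:
arm_command --series '[[[0.03,0,0,0.01,0,0,0],[0.04,0,0,0.01,0,0,0],[0.03,0,0,0.01,0,0,0],[0.015,0,0,0.01,0,0,0],[0.01,0,0,0.01,0,0,0],[0.01,0,0,0.01,0,0,0],[0.01,0,0,0,0,0,0]]]'

```text
time: 21.1
tool_pos: [0.4763, -0.0055, 0.0708]
tcp_rot: [1.861, 0.605, -1.859]
wrist_force: [0.7, -1.3, -1.7]
width: 0.326
```

```bash
python3 -c "
from h import *
rd(5)"
```

```text
t 21.35 pos [ 0.4763 -0.0055  0.0708] q6 0.8772 yaw(cw+) 53.88 open 0.325 tilt [-0.0008 -0.0013]
F [-0.02 -0.51 -1.15] M [-0.058 -0.034 -0.013] Mz [ 0.052 -0.015 -0.001 -0.067  0.025 -0.071] jt6 [-0.051  0.049  0.077  0.015 -0.005 -0.01 ]
```

Call:
arm_command --series '[[[0.03,0,0,0.01,0,0,0],[0.04,0,0,0.01,0,0,0],[0.03,0,0,0.01,0,0,0],[0.03,0,0,0.01,0,0,0],[0.015,0,0,0.01,0,0,0],[0.01,0,0,0.01,0,0,0],[0.01,0,0,0.01,0,0,0],[0.01,0,0,0,0,0,0]]]'

```text
time: 22.15
tool_pos: [0.4764, -0.0057, 0.0706]
tcp_rot: [1.973, 0.449, -1.97]
wrist_force: [-0.2, -0.9, -1.3]
width: 0.328
```

```bash
python3 -c "
from h import *
rd(5)"
```

```text
t 22.40 pos [ 0.4763 -0.0056  0.0705] q6 1.0579 yaw(cw+) 64.22 open 0.329 tilt [-0.0009 -0.0013]
F [ 0.14 -0.7  -0.34] M [-0.075  0.046  0.008] Mz [ 0.072  0.047  0.033 -0.025 -0.014 -0.064] jt6 [-0.051  0.047  0.077  0.019  0.001 -0.003]
```

Call:
arm_command --series '[[[0.03,0,0,0.01,0,0,0],[0.04,0,0,0.01,0,0,0],[0.03,0,0,0.01,0,0,0],[0.03,0,0,0.01,0,0,0],[0.015,0,0,0.01,0,0,0],[0.01,0,0,0.01,0,0,0],[0.01,0,0,0.0,0,0,0],[0.01,0,0,0,0,0,0]]]'

```text
time: 23.2
tool_pos: [0.4764, -0.0058, 0.0703]
tcp_rot: [2.082, 0.273, -2.08]
wrist_force: [-0.8, -0.4, 0.6]
width: 0.325
```

```bash
python3 -c "
from h import *
rd(5)"
```

```text
t 23.45 pos [ 0.4764 -0.0058  0.0703] q6 1.2454 yaw(cw+) 74.95 open 0.329 tilt [-0.0009 -0.0015]
F [-0.32 -0.84  0.49] M [-0.091  0.047  0.027] Mz [ 0.084  0.035  0.058 -0.046  0.003  0.026] jt6 [-0.022  0.071  0.098  0.036  0.016  0.011]
```

Call:
arm_command --series '[[[0.03,0,0,0.01,0,0,0],[0.04,0,0,0.01,0,0,0],[0.03,0,0,0.01,0,0,0],[0.02,0,0,0.0,0,0,0],[0.015,0,0,0.0,0,0,0],[0.01,0,0,0.0,0,0,0],[0.01,0,0,0.0,0,0,0],[0.01,0,0,0,0,0,0]]]'

```text
time: 24.25
tool_pos: [0.4765, -0.006, 0.0702]
tcp_rot: [2.175, 0.098, -2.172]
wrist_force: [-0.3, -0.3, 0.4]
width: 0.326
```

```bash
python3 -c "
from h import *
rd(5)"
```

```text
t 24.50 pos [ 0.4765 -0.0059  0.0702] q6 1.4161 yaw(cw+) 84.72 open 0.328 tilt [-0.0011 -0.0017]
F [-0.44 -1.04  0.46] M [-0.087  0.05   0.063] Mz [ 0.125  0.132  0.027 -0.008  0.051  0.05 ] jt6 [0.022 0.102 0.129 0.071 0.053 0.048]
```

Call:
arm_command --series '[[[0,0,0,0,0,0,0.6],[0,0,0,0,0,0,0.6],[0,0,0,-2.0,0,0,0.6],[0,0,0,-2.0,0,0,0.6],[-0.14,0,0,0,0,0,0.6],[-0.14,0,0,0,0,0,0.6],[-0.14,0,0,0,0,0,0.6],[-0.14,0,0,0,0,0,0.6],[-0.14,0,0,0,0,0,0.6],[-0.05,0,0,0,0,0,0.6]]]'

```text
time: 25.5
tool_pos: [0.4768, -0.0046, 0.1121]
tcp_rot: [1.705, 0.793, -1.701]
wrist_force: [0.3, 0.2, 0.1]
width: 0.602
```

```bash
python3 -c "
from h import *
plan(2,.105)"
```

```text
t 25.50 pos [ 0.4768 -0.0046  0.1121] q6 0.636 open 0.60 F [0.28 0.19 0.15] M [ 0.055 -0.009  0.025]
x-axis [ 0.0024  0.001  -1.    ] y-axis [ 0.765 -0.644  0.001] shift cm (tool) [ 0.74 14.31 -6.4 ]
tilt fix tool rv [ 0.     -0.0023 -0.0012]
```

Call:
arm_command --series '[[[0,0,0,0,3.9,-1.8,0.6],[0,0,0,0,4.1,-1.8,0.6],[0,0,0,0,3.4,-1.5,0.6],[0,0,0,0,1.6,-0.7,0.6],[0,0,0,0.5,0.5,-0.2,0.6],[0,0,0,0.3,0,0,0.6]]]'

```text
time: 26.1
tool_pos: [0.6208, -0.0456, 0.1015]
tcp_rot: [1.703, 0.797, -1.702]
wrist_force: [-0.5, 0.8, 0.4]
width: 0.599
```

```bash
python3 -c "
from h import *
plan(2,.071)"
```

```text
t 26.10 pos [ 0.6208 -0.0456  0.1015] q6 0.581 open 0.60 F [-0.47  0.79  0.39] M [ 0.    -0.014 -0.003]
x-axis [-5.0e-04  2.7e-03 -1.0e+00] y-axis [ 0.766 -0.643 -0.002] shift cm (tool) [ 3.05  0.66 -0.26]
tilt fix tool rv [-0.     -0.0018  0.0021]
```

Call:
arm_command --series '[[[0,0,0,0.3,0.65,-0.25,0.6],[0,0,0,1.1,0,0,0.6],[0,0,0,0.9,0,0,0.6],[0,0,0,0.3,0,0,0.6],[0,0,0,0,0,0,0.6]]]'

```text
time: 26.6
tool_pos: [0.6223, -0.0464, 0.0709]
tcp_rot: [1.699, 0.802, -1.708]
wrist_force: [0.0, 0.8, 0.2]
width: 0.603
```

```bash
python3 -c "
from h import *
plan(2,.071)"
```

```text
t 26.60 pos [ 0.6223 -0.0464  0.0709] q6 0.579 open 0.60 F [0.03 0.77 0.2 ] M [ 0.001  0.037 -0.006]
x-axis [-0.0071  0.0039 -1.    ] y-axis [ 0.767 -0.642 -0.008] shift cm (tool) [-0.01  0.49 -0.22]
tilt fix tool rv [0.     0.0016 0.008 ]
```

Call:
arm_command --series '[[[0,0,0.008,0,0.5,-0.2,0.6],[0,0,0,0,0.05,0,0.6]]]'

```text
time: 26.8
tool_pos: [0.6276, -0.0482, 0.0707]
tcp_rot: [1.699, 0.794, -1.703]
wrist_force: [-0.3, -0.1, 1.0]
width: 0.602
```

```bash
python3 -c "
from h import *
plan(2,.071)"
```

```text
t 26.80 pos [ 0.6276 -0.0482  0.0707] q6 0.583 open 0.60 F [-0.28 -0.05  0.97] M [ 0.019 -0.045  0.044]
x-axis [-0.0011 -0.0016 -1.    ] y-axis [ 0.767 -0.642  0.   ] shift cm (tool) [-0.03 -0.03 -0.03]
tilt fix tool rv [ 0.      0.0019 -0.0002]
```

Call:
arm_command --series '[[[0,0,0,0,0,0,0],[0,0,0,0,0,0,0],[0,0,0,0,0,0,0],[0.03,0,0,0,0,0,0],[0.04,0,0,0,0,0,0],[0.03,0,0,0,0,0,0],[0.015,0,0,0.01,0,0,0],[0.01,0,0,0,0,0,0],[0.01,0,0,0,0,0,0],[0.01,0,0,0,0,0,0]]]'

```text
time: 27.8
tool_pos: [0.6283, -0.0484, 0.0715]
tcp_rot: [1.799, 0.679, -1.799]
wrist_force: [0.6, 0.1, -0.7]
width: 0.325
```

```bash
python3 -c "
from h import *
rd(5)"
```

```text
t 28.05 pos [ 0.6283 -0.0484  0.0715] q6 0.7322 yaw(cw+) 48.49 open 0.329 tilt [ 0.0007 -0.0019]
F [ 0.34  0.07 -0.76] M [0.007 0.012 0.013] Mz [ 0.1    0.062 -0.031 -0.03  -0.043  0.021] jt6 [-0.053  0.046  0.076  0.018  0.    -0.004]
```

Free still (peak .076). Continue.

Call:
arm_command --series '[[[0.03,0,0,0.01,0,0,0],[0.04,0,0,0.01,0,0,0],[0.03,0,0,0.01,0,0,0],[0.03,0,0,0.01,0,0,0],[0.02,0,0,0.01,0,0,0],[0.01,0,0,0.01,0,0,0],[0.01,0,0,0.0,0,0,0],[0.01,0,0,0,0,0,0]]]'

```text
time: 28.85
tool_pos: [0.6283, -0.0484, 0.0712]
tcp_rot: [1.922, 0.52, -1.922]
wrist_force: [-0.7, -0.2, -0.9]
width: 0.326
```

```bash
python3 -c "
from h import *
rd(4)"
```

```text
t 29.05 pos [ 0.6284 -0.0485  0.0713] q6 0.9254 yaw(cw+) 59.56 open 0.327 tilt [ 0.0005 -0.0021]
F [-0.08 -0.14 -0.55] M [0.01  0.037 0.018] Mz [0.021 0.035 0.014 0.014 0.008] jt6 [-0.051  0.048  0.076  0.013 -0.007]
```

Call:
arm_command --series '[[[0.03,0,0,0.01,0,0,0],[0.04,0,0,0.01,0,0,0],[0.03,0,0,0.01,0,0,0],[0.03,0,0,0.01,0,0,0],[0.02,0,0,0.01,0,0,0],[0.01,0,0,0.01,0,0,0],[0.01,0,0,0.0,0,0,0],[0.01,0,0,0,0,0,0]]]'

```text
time: 29.85
tool_pos: [0.6283, -0.0485, 0.071]
tcp_rot: [2.033, 0.352, -2.033]
wrist_force: [0.3, 0.1, 0.6]
width: 0.326
```

```bash
python3 -c "
from h import *
rd(4)"
```

```text
t 30.05 pos [ 0.6284 -0.0485  0.071 ] q6 1.1115 yaw(cw+) 70.21 open 0.331 tilt [ 0.0001 -0.0022]
F [-0.28  0.35  0.16] M [0.015 0.035 0.025] Mz [ 0.095  0.017 -0.001 -0.014  0.031] jt6 [-0.048  0.05   0.079  0.02   0.002]
```

Call:
arm_command --series '[[[0.03,0,0,0.01,0,0,0],[0.04,0,0,0.01,0,0,0],[0.03,0,0,0.01,0,0,0],[0.03,0,0,0.01,0,0,0],[0.02,0,0,0.01,0,0,0],[0.01,0,0,0.0,0,0,0],[0.01,0,0,0.0,0,0,0],[0.01,0,0,0,0,0,0]]]'

```text
time: 30.85
tool_pos: [0.6284, -0.0486, 0.0708]
tcp_rot: [2.142, 0.16, -2.141]
wrist_force: [-0.4, 0.3, -0.6]
width: 0.329
```

```bash
python3 -c "
from h import *
rd(4)"
```

```text
t 31.05 pos [ 0.6284 -0.0485  0.0708] q6 1.3045 yaw(cw+) 81.26 open 0.325 tilt [-0.0003 -0.0024]
F [-0.75 -0.35 -0.09] M [0.022 0.055 0.048] Mz [0.135 0.038 0.027 0.012 0.027] jt6 [-0.01   0.082  0.108  0.046  0.026]
```

Call:
arm_command --series '[[[0.03,0,0,0.01,0,0,0],[0.03,0,0,0.01,0,0,0],[0.02,0,0,0.0,0,0,0],[0.01,0,0,0.0,0,0,0],[0.01,0,0,0.0,0,0,0],[0.01,0,0,0,0,0,0]]]'

```text
time: 31.65
tool_pos: [0.6284, -0.0486, 0.0707]
tcp_rot: [2.201, 0.04, -2.2]
wrist_force: [-0.1, -1.0, -0.1]
width: 0.331
```

```bash
python3 -c "
from h import *
rd(4)"
```

```text
t 31.85 pos [ 0.6284 -0.0486  0.0707] q6 1.4177 yaw(cw+) 87.75 open 0.331 tilt [-0.0005 -0.0024]
F [-0.47 -0.24 -0.18] M [0.007 0.073 0.105] Mz [0.203 0.132 0.097 0.075 0.018] jt6 [0.021 0.102 0.13  0.073 0.055]
```

Call:
arm_command --series '[[[0,0,0,0,0,0,0.6],[0,0,0,0,0,0,0.6],[0,0,0,-2.0,0,0,0.6],[-0.1,0,0,-2.0,0,0,0.6],[-0.14,0,0,0,0,0,0.6],[-0.14,0,0,0,0,0,0.6],[-0.05,0,0,0,0,0,0.6],[0,0,0,0,0,0,0.6]]]'

```text
time: 32.65
tool_pos: [0.6291, -0.0484, 0.113]
tcp_rot: [1.951, 0.48, -1.947]
wrist_force: [0.7, 0.4, 0.1]
width: 0.602
```

```bash
python3 -c "
from h import *
plan(3,.105)"
```

```text
t 32.65 pos [ 0.6291 -0.0484  0.113 ] q6 0.971 open 0.60 F [0.73 0.39 0.11] M [-0.006 -0.016 -0.026]
x-axis [ 0.0024 -0.002  -1.    ] y-axis [ 0.467 -0.884  0.003] shift cm (tool) [ 0.78  0.15 11.29]
tilt fix tool rv [-0.     -0.0012 -0.0028]
```

Call:
arm_command --series '[[[0,0,0,0,0,3.6,0.6],[0,0,0,0,0.1,3.6,0.6],[0,0,0,0,0,2.2,0.6],[0,0,0,0.5,0,0.8,0.6],[0,0,0,0.5,0,0.2,0.6],[0,0,0,0,0,0,0.6]]]'

```text
time: 33.25
tool_pos: [0.5371, -0.0985, 0.1025]
tcp_rot: [1.959, 0.474, -1.947]
wrist_force: [-0.1, 0.2, 0.2]
width: 0.604
```

```bash
python3 -c "
from h import *
plan(3,.070)"
```

```text
t 33.25 pos [ 0.5371 -0.0985  0.1025] q6 0.865 open 0.60 F [-0.07  0.2   0.19] M [ 0.01   0.033 -0.01 ]
x-axis [ 0.0065 -0.0018 -1.    ] y-axis [ 0.461 -0.887  0.005] shift cm (tool) [3.24 0.01 0.83]
tilt fix tool rv [-0.     -0.0049 -0.0046]
```

Call:
arm_command --series '[[[0,-0.005,-0.005,0.3,0,0.8,0.6],[0,0,0,1.1,0,0,0.6],[0,0,0,0.9,0,0,0.6],[0,0,0,0.3,0,0,0.6],[0,0,0,0,0,0,0.6]]]'

```text
time: 33.75
tool_pos: [0.5321, -0.1012, 0.0735]
tcp_rot: [1.954, 0.479, -1.954]
wrist_force: [-0.9, -0.3, -0.0]
width: 0.6
```

```bash
python3 -c "
from h import *
plan(3,.070)"
```

```text
t 33.75 pos [ 0.5321 -0.1012  0.0735] q6 0.855 open 0.60 F [-0.95 -0.31 -0.04] M [ 0.    -0.038 -0.011]
x-axis [-2.e-04  9.e-04 -1.e+00] y-axis [ 0.462 -0.887 -0.001] shift cm (tool) [0.35 0.01 0.24]
tilt fix tool rv [ 0.     -0.0002  0.0009]
```

Call:
arm_command --series '[[[0,0,0,0.3,0,0.2,0.6],[0,0,0,0.05,0,0,0],[0,0,0,0,0,0,0],[0,0,0,0,0,0,0],[-0.06,0,0,0,0,0,0],[-0.08,0,0,-0.03,0,0,0],[-0.07,0,0,0,0,0,0],[-0.03,0,0,0,0,0,0],[0,0,0,0,0,0,0],[0,0,0,0,0,0,0]]]'

```text
time: 34.75
tool_pos: [0.5311, -0.103, 0.0704]
tcp_rot: [1.8, 0.683, -1.796]
wrist_force: [0.9, -0.9, -1.2]
width: 0.327
```

Call:
arm_command --series '[[[0.02,0,0,0,0,0,0],[0.01,0,0,0,0,0,0],[0.01,0,0,0,0,0,0],[0.01,0,0,0,0,0,0]]]'

```text
time: 35.15
tool_pos: [0.5311, -0.1031, 0.0703]
tcp_rot: [1.835, 0.64, -1.831]
wrist_force: [0.2, -0.5, -1.7]
width: 0.332
```

```bash
python3 -c "
from h import *
rd(4)"
```

```text
t 35.35 pos [ 0.5312 -0.1031  0.0703] q6 0.6593 yaw(cw+) 51.42 open 0.325 tilt [-0.0017 -0.0016]
F [ 0.63 -1.29 -1.55] M [-0.115 -0.038  0.068] Mz [ 0.174  0.109  0.053  0.03  -0.027] jt6 [0.024 0.106 0.131 0.068 0.047]
```

Call:
arm_command --series '[[[0.05,0,0,0.01,0,0,0],[0.07,0,0,0.01,0,0,0],[0.07,0,0,0.01,0,0,0],[0.07,0,0,0.01,0,0,0],[0.07,0,0,0.01,0,0,0],[0.07,0,0,0.01,0,0,0],[0.07,0,0,0.01,0,0,0],[0.06,0,0,0.01,0,0,0],[0.04,0,0,0.01,0,0,0],[0.02,0,0,0,0,0,0]]]'

```text
time: 36.35
tool_pos: [0.5313, -0.1035, 0.0698]
tcp_rot: [2.19, 0.068, -2.185]
wrist_force: [1.6, -0.6, -1.7]
width: 0.329
```

```bash
python3 -c "
from h import *
rd(0)"
```

```text
t 36.35 pos [ 0.5313 -0.1035  0.0698] q6 1.2701 yaw(cw+) 86.33 open 0.329 tilt [-0.0023 -0.0021]
F [ 1.62 -0.63 -1.69] M [-0.083 -0.043  0.336] Mz [0.336] jt6 [0.266]
```

Call:
arm_command --series '[[[0.04,0,0,0.01,0,0,0],[0.05,0,0,0.01,0,0,0],[0.04,0,0,0.01,0,0,0],[0.015,0,0,0,0,0,0],[0.01,0,0,0,0,0,0],[0.01,0,0,0,0,0,0],[0.01,0,0,0,0,0,0]]]'

```text
time: 37.05
tool_pos: [0.5313, -0.1037, 0.0696]
tcp_rot: [-2.167, 0.125, 2.162]
wrist_force: [0.1, -1.1, -1.8]
width: 0.326
```

```bash
python3 -c "
from h import *
rd(4)"
```

```text
t 37.25 pos [ 0.5313 -0.1036  0.0696] q6 1.4481 yaw(cw+) 96.47 open 0.330 tilt [-0.0026 -0.0025]
F [ 0.44 -1.23 -1.91] M [-0.079 -0.083  0.334] Mz [0.402 0.4   0.284 0.352 0.23 ] jt6 [0.291 0.344 0.359 0.315 0.302]
```

Call:
arm_command --series '[[[0,0,0,0,0,0,0.6],[0,0,0,0,0,0,0.6],[0,0,0,-2.0,0,0,0.6],[-0.1,0,0,-2.0,0,0,0.6],[-0.14,0,0,0,0,0,0.6],[-0.14,0,0,0,0,0,0.6],[-0.14,0,0,0,0,0,0.6],[0,0,0,0,0,0,0.6]]]'

```text
time: 38.05
tool_pos: [0.5318, -0.1021, 0.1129]
tcp_rot: [1.992, 0.426, -1.985]
wrist_force: [-0.0, -0.0, -0.5]
width: 0.599
```

```bash
python3 -c "
from h import *
plan(1,.105)"
```

```text
t 38.05 pos [ 0.5318 -0.1021  0.1129] q6 0.911 open 0.60 F [-0.03 -0.04 -0.49] M [-0.007 -0.043  0.012]
x-axis [ 3.6e-03  8.0e-04 -1.0e+00] y-axis [ 0.409 -0.912  0.001] shift cm (tool) [  0.81 -12.2   -9.95]
tilt fix tool rv [ 0.     -0.0036 -0.0008]
```

Call:
arm_command --series '[[[0,0,0,0,-3.3,-2.7,0.6],[0,0,0,0,-3.3,-2.7,0.6],[0,0,0,0,-2.9,-2.35,0.6],[0,0,0,0.3,-1.5,-1.2,0.6],[0,0,0,0.5,-0.5,-0.4,0.6],[0,0,0,0,0,0,0.6]]]'

```text
time: 38.65
tool_pos: [0.5734, 0.0447, 0.1062]
tcp_rot: [2.011, 0.402, -1.997]
wrist_force: [0.1, -0.4, 0.3]
width: 0.596
```

```bash
python3 -c "
from h import *
plan(1,.070)"
```

```text
t 38.65 pos [0.5734 0.0447 0.1062] q6 1.208 open 0.60 F [ 0.15 -0.4   0.28] M [ 0.034 -0.011 -0.006]
x-axis [ 0.0064  0.0014 -1.    ] y-axis [ 0.386 -0.923  0.001] shift cm (tool) [ 3.62 -0.51 -0.11]
tilt fix tool rv [-0.     -0.0065 -0.0012]
```

Call:
arm_command --series '[[[0,-0.006,0,0.4,-0.5,-0.1,0.6],[0,0,0,1.2,0,0,0.6],[0,0,0,1.1,0,0,0.6],[0,0,0,0.3,0,0,0.6],[0,0,0,0,0,0,0.6]]]'

```text
time: 39.15
tool_pos: [0.5705, 0.0463, 0.0724]
tcp_rot: [2.004, 0.394, -2.011]
wrist_force: [0.6, -0.4, 0.1]
width: 0.604
```

```bash
python3 -c "
from h import *
plan(1,.070)"
```

```text
t 39.15 pos [0.5705 0.0463 0.0724] q6 1.222 open 0.60 F [ 0.64 -0.35  0.07] M [-0.006 -0.05   0.04 ]
x-axis [-0.0026 -0.0021 -1.    ] y-axis [ 0.379 -0.925  0.001] shift cm (tool) [ 0.24 -0.25 -0.34]
tilt fix tool rv [-0.      0.0032 -0.001 ]
```

Call:
arm_command --series '[[[0,0.003,0,0.2,-0.25,-0.32,0.6],[0,0,0,0,0,0,0.5],[0,0,0,0,0,0,0],[0,0,0,0,0,0,0],[0,0,0,0,0,0,0],[0.02,0,0,0,0,0,0],[0.01,0,0,0,0,0,0],[0.01,0,0,0,0,0,0],[0.01,0,0,0,0,0,0]]]'

```text
time: 40.05
tool_pos: [0.5728, 0.0489, 0.0704]
tcp_rot: [2.039, 0.343, -2.038]
wrist_force: [0.2, -0.1, -0.9]
width: 0.331
```

```bash
python3 -c "
from h import *
rd(3)"
```

```text
t 40.20 pos [0.5728 0.0489 0.0704] q6 1.2796 yaw(cw+) 70.75 open 0.324 tilt [-0.     -0.0023]
F [-0.02 -0.22 -1.07] M [-0.106  0.015  0.118] Mz [0.156 0.157 0.099 0.059] jt6 [0.072 0.145 0.171 0.112]
```

Call:
arm_command --series '[[[0.05,0,0,0.01,0,0,0],[0.07,0,0,0.01,0,0,0],[0.07,0,0,0.01,0,0,0],[0.07,0,0,0.01,0,0,0],[0.07,0,0,0.01,0,0,0],[0.07,0,0,0.01,0,0,0],[0.05,0,0,0,0,0,0],[0.02,0,0,0,0,0,0],[0.01,0,0,0,0,0,0],[0.01,0,0,0,0,0,0]]]'

```text
time: 41.2
tool_pos: [0.5728, 0.049, 0.0699]
tcp_rot: [-2.136, 0.184, 2.134]
wrist_force: [0.7, -1.0, -0.4]
width: 0.328
```

```bash
python3 -c "
from h import *
rd(3)"
```

```text
t 41.35 pos [0.5728 0.0491 0.0699] q6 1.7856 yaw(cw+) 99.67 open 0.324 tilt [-0.0012 -0.0027]
F [ 0.33 -0.98 -0.76] M [-0.062 -0.029  0.278] Mz [0.351 0.262 0.224 0.274] jt6 [0.262 0.292 0.31  0.267]
```

Call:
arm_command --series '[[[0.05,0,0,0.01,0,0,0],[0.05,0,0,0.01,0,0,0],[0.04,0,0,0.0,0,0,0],[0.015,0,0,0.0,0,0,0],[0.01,0,0,0,0,0,0],[0.01,0,0,0,0,0,0]]]'

```text
time: 41.95
tool_pos: [0.5728, 0.0491, 0.0698]
tcp_rot: [-2.036, 0.359, 2.033]
wrist_force: [0.1, 0.1, -1.3]
width: 0.324
```

```bash
python3 -c "
from h import *
rd(3)"
```

```text
t 42.10 pos [0.5728 0.0491 0.0698] q6 1.9639 yaw(cw+) 109.87 open 0.334 tilt [-0.0017 -0.0026]
F [ 0.09 -0.32 -1.11] M [-0.071 -0.021  0.335] Mz [0.401 0.326 0.328 0.283] jt6 [0.323 0.311 0.345 0.306]
```

Call:
arm_command --series '[[[0,0,0,0,0,0,0.6],[0,0,0,0,0,0,0.6],[0,0,0,-2.0,0,0,0.6],[-0.12,0,0,-2.0,0,0,0.6],[-0.14,0,0,0,0,0,0.6],[-0.14,0,0,0,0,0,0.6],[-0.14,0,0,0,0,0,0.6],[-0.14,0,0,0,0,0,0.6],[-0.14,0,0,0,0,0,0.6],[0,0,0,0,0,0,0.6]]]'

```text
time: 43.1
tool_pos: [0.5751, 0.0506, 0.1147]
tcp_rot: [1.948, 0.495, -1.935]
wrist_force: [-0.0, -0.7, 0.4]
width: 0.599
```

```bash
python3 -c "
from h import *
plan(2,.105)"
```

```text
t 43.10 pos [0.5751 0.0506 0.1147] q6 1.114 open 0.60 F [-0.05 -0.71  0.41] M [ 0.009  0.016 -0.044]
x-axis [ 0.0062  0.0012 -1.    ] y-axis [ 0.479 -0.878  0.002] shift cm (tool) [ 0.99 11.15  0.12]
tilt fix tool rv [ 0.     -0.0061 -0.0019]
```

Call:
arm_command --series '[[[0,-0.006,0,0,3.5,0,0.6],[0,0,0,0,3.6,0,0.6],[0,0,0,0,2.4,0,0.6],[0,0,0,0.4,0.9,0,0.6],[0,0,0,0.6,0.3,0,0.6],[0,0,0,0,0,0,0.6]]]'

```text
time: 43.7
tool_pos: [0.6278, -0.0446, 0.105]
tcp_rot: [1.954, 0.48, -1.95]
wrist_force: [-1.1, -0.4, -0.1]
width: 0.599
```

```bash
python3 -c "
from h import *
plan(2,.070)"
```

```text
t 43.70 pos [ 0.6278 -0.0446  0.105 ] q6 0.977 open 0.60 F [-1.13 -0.38 -0.09] M [0.031 0.043 0.018]
x-axis [ 2.3e-03  4.0e-04 -1.0e+00] y-axis [ 0.464 -0.886  0.001] shift cm (tool) [3.5  0.27 0.18]
tilt fix tool rv [-0.     -0.0022 -0.0007]
```

Call:
arm_command --series '[[[0,0,0,0.4,0.25,0.15,0.6],[0,0,0,1.2,0,0,0.6],[0,0,0,1.1,0,0,0.6],[0,0,0,0.3,0,0,0.6],[0,0,0,0,0,0,0.6]]]'

```text
time: 44.2
tool_pos: [0.6247, -0.044, 0.0707]
tcp_rot: [1.951, 0.484, -1.953]
wrist_force: [0.7, 0.2, 1.2]
width: 0.6
```

```bash
python3 -c "
from h import *
plan(2,.070)"
```

```text
t 44.20 pos [ 0.6247 -0.044   0.0707] q6 0.975 open 0.60 F [0.74 0.2  1.25] M [ 0.005 -0.001  0.   ]
x-axis [-0.0019  0.0018 -1.    ] y-axis [ 0.465 -0.885 -0.003] shift cm (tool) [ 0.07  0.47 -0.07]
tilt fix tool rv [0.     0.0009 0.0025]
```

Call:
arm_command --series '[[[0,0,0,0.05,0.45,-0.05,0.6],[0,0,0,0,0,0,0.5],[0,0,0,0,0,0,0],[0,0,0,0,0,0,0],[0,0,0,0,0,0,0],[0.02,0,0,0,0,0,0],[0.01,0,0,0,0,0,0],[0.01,0,0,0,0,0,0],[0.01,0,0,0,0,0,0]]]'

```text
time: 45.1
tool_pos: [0.628, -0.0487, 0.0706]
tcp_rot: [1.983, 0.435, -1.984]
wrist_force: [-0.4, 0.2, -2.1]
width: 0.329
```

```bash
python3 -c "
from h import *
rd(3)"
```

```text
t 45.25 pos [ 0.628  -0.0487  0.0706] q6 1.0219 yaw(cw+) 65.28 open 0.329 tilt [0.0004 0.0007]
F [ 0.06 -0.46 -1.79] M [-0.056  0.002  0.089] Mz [0.097 0.129 0.072 0.057] jt6 [-0.01   0.08   0.106  0.045]
```

Call:
arm_command --series '[[[0.05,0,0,0.01,0,0,0],[0.07,0,0,0.01,0,0,0],[0.07,0,0,0.01,0,0,0],[0.07,0,0,0.01,0,0,0],[0.07,0,0,0.01,0,0,0],[0.07,0,0,0.01,0,0,0],[0.06,0,0,0.01,0,0,0],[0.05,0,0,0,0,0,0],[0.02,0,0,0,0,0,0],[0.01,0,0,0,0,0,0]]]'

```text
time: 46.25
tool_pos: [0.628, -0.0486, 0.07]
tcp_rot: [-2.156, 0.137, 2.157]
wrist_force: [-0.9, -0.2, -1.4]
width: 0.329
```

```bash
python3 -c "
from h import *
rd(2)"
```

```text
t 46.35 pos [ 0.628  -0.0485  0.07  ] q6 1.5804 yaw(cw+) 97.21 open 0.327 tilt [ 0.0007 -0.0004]
F [-0.28 -0.79 -0.56] M [ 0.004 -0.025  0.219] Mz [0.309 0.192 0.155] jt6 [0.252 0.251 0.254]
```

Call:
arm_command --series '[[[0.05,0,0,0.01,0,0,0],[0.05,0,0,0.01,0,0,0],[0.04,0,0,0.0,0,0,0],[0.02,0,0,0.0,0,0,0],[0.01,0,0,0,0,0,0],[0.01,0,0,0,0,0,0]]]'

```text
time: 46.95
tool_pos: [0.628, -0.0485, 0.0699]
tcp_rot: [-2.055, 0.319, 2.057]
wrist_force: [0.3, -0.6, -0.6]
width: 0.331
```

```bash
python3 -c "
from h import *
rd(3)"
```

```text
t 47.10 pos [ 0.628  -0.0485  0.0699] q6 1.7625 yaw(cw+) 107.62 open 0.329 tilt [ 0.0005 -0.0007]
F [ 0.19 -0.44 -0.97] M [-0.017 -0.043  0.256] Mz [0.342 0.24  0.223 0.218] jt6 [0.227 0.253 0.286 0.245]
```

Call:
arm_command --series '[[[0,0,0,0,0,0,0.6],[0,0,0,0,0,0,0.6],[0,0,0,-2.0,0,0,0.6],[-0.12,0,0,-2.0,0,0,0.6],[-0.14,0,0,0,0,0,0.6],[-0.14,0,0,0,0,0,0.6],[-0.14,0,0,0,0,0,0.6],[-0.14,0,0,0,0,0,0.6],[-0.14,0,0,0,0,0,0.6],[0,0,0,0,0,0,0.6]]]'

```text
time: 48.1
tool_pos: [0.6303, -0.0476, 0.1151]
tcp_rot: [1.921, 0.532, -1.911]
wrist_force: [-0.7, 0.1, -0.3]
width: 0.596
```

```bash
python3 -c "
from h import *
plan(4,.105)"
```

```text
t 48.10 pos [ 0.6303 -0.0476  0.1151] q6 0.912 open 0.60 F [-0.65  0.12 -0.29] M [ 0.005  0.032 -0.075]
x-axis [ 0.0048  0.0017 -1.    ] y-axis [ 0.515 -0.857  0.001] shift cm (tool) [  0.95 -11.63  11.11]
tilt fix tool rv [ 0.    -0.005 -0.001]
```

Call:
arm_command --series '[[[0,-0.005,0,0,-3.3,3.15,0.6],[0,0,0,0,-3.3,3.15,0.6],[0,0,0,0,-2.8,2.7,0.6],[0,0,0,0.3,-1.3,1.3,0.6],[0,0,0,0.6,-0.4,0.4,0.6],[0,0,0,0,0,0,0.6]]]'

```text
time: 48.7
tool_pos: [0.4789, -0.0058, 0.1053]
tcp_rot: [1.933, 0.511, -1.925]
wrist_force: [-0.9, -0.7, -0.0]
width: 0.602
```

```bash
python3 -c "
from h import *
plan(4,.070)"
```

```text
t 48.70 pos [ 0.4789 -0.0058  0.1053] q6 0.988 open 0.60 F [-0.88 -0.7  -0.04] M [0.019 0.004 0.037]
x-axis [ 4.1e-03 -4.0e-04 -1.0e+00] y-axis [ 0.496 -0.868  0.002] shift cm (tool) [ 3.53 -0.24  0.31]
tilt fix tool rv [ 0.     -0.0034 -0.0024]
```

Call:
arm_command --series '[[[0,-0.003,0,0.4,-0.2,0.3,0.6],[0,0,0,1.2,0,0,0.6],[0,0,0,1.1,0,0,0.6],[0,0,0,0.3,0,0,0.6],[0,0,0,0,0,0,0.6]]]'

```text
time: 49.2
tool_pos: [0.4799, -0.0066, 0.0732]
tcp_rot: [1.935, 0.505, -1.927]
wrist_force: [0.7, 0.4, -0.4]
width: 0.6
```

```bash
python3 -c "
from h import *
plan(4,.070)"
```

```text
t 49.20 pos [ 0.4799 -0.0066  0.0732] q6 0.993 open 0.60 F [ 0.68  0.39 -0.41] M [0.004 0.016 0.026]
x-axis [ 0.0046 -0.0023 -1.    ] y-axis [ 0.493 -0.87   0.004] shift cm (tool) [ 0.32 -0.35  0.34]
tilt fix tool rv [ 0.     -0.0029 -0.0042]
```

Call:
arm_command --series '[[[0,-0.003,-0.004,0.3,-0.35,0.32,0.6],[0,0,0,0,0,0,0.5],[0,0,0,0,0,0,0],[0,0,0,0,0,0,0],[0,0,0,0,0,0,0],[0.02,0,0,0,0,0,0],[0.01,0,0,0,0,0,0],[0.01,0,0,0,0,0,0],[0.01,0,0,0,0,0,0]]]'

```text
time: 50.1
tool_pos: [0.4758, -0.0059, 0.07]
tcp_rot: [1.964, 0.46, -1.963]
wrist_force: [1.7, -1.6, -1.2]
width: 0.327
```

```bash
python3 -c "
from h import *
rd(3)"
```

```text
t 50.25 pos [ 0.4759 -0.0059  0.07  ] q6 1.0459 yaw(cw+) 63.48 open 0.325 tilt [-0.    -0.002]
F [ 0.93 -1.25 -1.45] M [-0.165 -0.037  0.104] Mz [0.158 0.099 0.103 0.055] jt6 [0.044 0.124 0.15  0.09 ]
```

Call:
arm_command --series '[[[0.05,0,0,0.01,0,0,0],[0.07,0,0,0.01,0,0,0],[0.07,0,0,0.01,0,0,0],[0.07,0,0,0.01,0,0,0],[0.07,0,0,0.01,0,0,0],[0.07,0,0,0.01,0,0,0],[0.06,0,0,0.01,0,0,0],[0.05,0,0,0,0,0,0],[0.02,0,0,0,0,0,0],[0.01,0,0,0,0,0,0]]]'

```text
time: 51.25
tool_pos: [0.4759, -0.006, 0.0695]
tcp_rot: [-2.176, 0.105, 2.174]
wrist_force: [0.5, -0.4, -1.6]
width: 0.328
```

```bash
python3 -c "
from h import *
rd(2)"
```

```text
t 51.35 pos [ 0.4759 -0.0061  0.0695] q6 1.6038 yaw(cw+) 95.36 open 0.331 tilt [-0.0009 -0.003 ]
F [ 1.08 -0.42 -2.1 ] M [-0.099 -0.04   0.272] Mz [0.385 0.232 0.201] jt6 [0.294 0.299 0.312]
```

Call:
arm_command --series '[[[0.03,0,0,0,0,0,0],[0.02,0,0,0.01,0,0,0],[0.01,0,0,0,0,0,0],[0.01,0,0,0,0,0,0]]]'

```text
time: 51.75
tool_pos: [0.4759, -0.0061, 0.0694]
tcp_rot: [-2.136, 0.183, 2.134]
wrist_force: [0.2, -0.7, -1.7]
width: 0.328
```

```bash
python3 -c "
from h import *
rd(4)"
```

```text
t 51.95 pos [ 0.4759 -0.0061  0.0694] q6 1.6774 yaw(cw+) 99.57 open 0.323 tilt [-0.0012 -0.003 ]
F [-0.04 -0.95 -1.55] M [-0.107 -0.074  0.286] Mz [0.325 0.325 0.251 0.263 0.264] jt6 [0.24  0.308 0.33  0.278 0.26 ]
```

Call:
arm_command --series '[[[0,0,0,0,0,0,0.6],[0,0,0,0,0,0,0.6],[0,0,0,-2.0,0,0,0.7],[0,0,0,-4.0,0,0,0.8],[0,0,0,-4.0,0,0,0.8],[0,0,0,-4.0,0,0,0.8],[0,0,0,0,0,0,0.8],[0,0,0,0,0,0,0.8]]]'

```text
time: 52.75
tool_pos: [0.475, -0.0044, 0.2148]
tcp_rot: [-2.13, 0.182, 2.133]
wrist_force: [-0.5, -0.1, -0.3]
width: 0.805
```

```bash
python3 -c "
from h import *
rd()
p,d=bot.read_camera('scene');cv2.imwrite('pics/s9.png',p);ci=bot.camera_info('scene');P=cloud(ci,d)
p,d=bot.read_camera('wrist');cv2.imwrite('pics/w9.png',p)
for k,(x,y) in KN.items():
  for n,Q in (('scene',P),('wrist',cloud(bot.camera_info('wrist'),d))):
    m=(np.hypot(Q[...,0]-x,Q[...,1]-y)<.010)&(Q[...,2]>.06)&(Q[...,2]<.08);print(k,n,m.sum(),np.median(Q[m][:,2]).round(4) if m.any() else None)
"
```

```text
t 52.75 pos [ 0.475  -0.0044  0.2148] q6 1.6799 yaw(cw+) 99.83 open 0.805 tilt [0.0015 0.0005]
F [-0.47 -0.09 -0.28] M [0.01  0.029 0.01 ] Mz [0.01] jt6 [-0.002]
1 scene 39 0.0678
1 wrist 607 0.0678
2 scene 56 0.068
2 wrist 0 None
3 scene 56 0.068
3 wrist 570 0.0681
4 scene 39 0.0677
4 wrist 463 0.0678
```

View pics/s9.png

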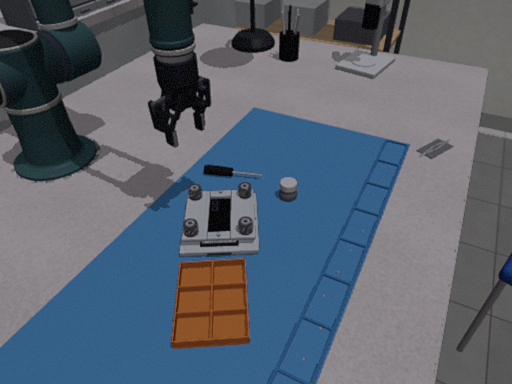

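View pics/w9.png

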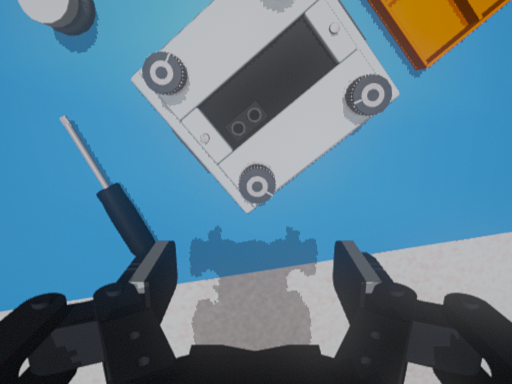

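```bash
python3 -c "
from workcell import bot
print(bot.finish_job(),bot.read_state()['time'])"
```

```text
the job is handed in; nothing more can be done
the job is handed in; nothing more can be done
```

The job is handed in at about 53 s of the 72 s. All four knobs were snugged first, then tightened crosswise. The final torques are probably 0.25–0.31 N m, at or slightly above the top of the firm range (0.2 to 0.3).

I did not have the jig's own axes, so I number the knobs by position in the world frame. Knob 1 is at (0.573, 0.050) and is diagonal to knob 3 at (0.530, −0.102). Knob 2 is at (0.628, −0.048) and is diagonal to knob 4 at (0.475, −0.005).

**Snug round:** each knob was turned clockwise until its resistance rose above the free-running level, ending at about 0.10–0.11 N m. Knob 3 first went to about 0.12–0.15 N m. I backed it off about 14° and re-checked it at about 0.10 before anything was tightened. That was one small counter-clockwise turn.

**Tightening round:** the order was 3, 1, 2, 4.

| Knob | Added turn | Wrist-joint torque just after, near settled (N m) |
|---|---|---|
| 3 | 45° | 0.30 |
| 1 | 42° | 0.31 |
| 2 | 45° | 0.25 |
| 4 | 39° | 0.26 |

- **Reading differences:** readings taken while the arm was still ringing after each turn were 0.04–0.07 higher. After the bite the resistance grew by about 0.27 N m per radian, against the stated 0.15, so I stopped knob 4 a little short of 45°.
- **Not re-measured:** I did not check knobs 1, 2 and 3 again after later knobs were tightened. Earlier readings showed that tightening neighbours lowers a knob's load and tightening its opposite raises it.

**Last checks:** the gripper is open and clear, with wrist force near zero. The knob tops are within about 0.4 mm of each other. I did not measure the frame's tilt directly. In the final pictures the tray, jar and screwdriver look unmoved.

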